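# Open the child-proof medicine bottle that is due

### The arm

A 6-joint arm with a two-finger parallel gripper is mounted at the origin on a cart in front of the work surface, level with it; the furniture and walls round the work are solid. World frame = base frame: x ahead of the robot, y to its left, z up, the work surface at z = 0. Lengths are in m, angles in rad, forces in N, time in s.
With the tool pointing down it reaches from about 0.275 to 0.775 m from the base axis. Payload 14.6 kg.
Tool frame: the origin (TCP) lies between the finger pads; the fingertips stand 17 mm ahead of it and the grasp point (between the pads) lies 2 mm behind it; z points along the fingers, y is the line along which they close (so a half turn about z gives the same grasp; the last joint's range is limited). The gripper opens to 85 mm and grips with 20 to 120 N. Pads are 22 mm wide; open, the fingers measure 114 mm over their backs; the gripper's body (76 mm by 85 mm) begins 54 mm behind the grasp point. The pads swing forward as they close: fully open they stand 13 mm farther back than shut.
Start: joints at [-1.409, 0.263, -0.048, 1.259, 0, 1.415], TCP at [0.164, -0.499, 0.248] pointing down, gripper open.
Joint ranges: [-2.65, 2.65], [-0.89, 1.7], [-1.18, 1.37], [-2.13, 2.11], [-1.35, 1.29], [-3.14, 3.14]. Speed limits (rad/s): [1.89, 1.89, 2.57, 2.79, 3.14, 3.14].

### API

Orientations are given as a rotation vector (axis times angle).
In Python, from station import ctrl, imaging, workorder gives the robot as it stands.
- The arm moves only by the tool carry_out, never from a script. Its argument "commands" is text: rows parted by semicolons, each of 7 numbers parted by spaces: the closure, from 0 (fully open) to 1 (shut), then the shift along the tool's x, y, z each as a share of 5 cm, from -1 to 1, then the turn, a rotation vector about the tool's x, y, z each as a share of 0.12 rad, from -1 to 1. In form: gripper dx dy dz ax ay az; .... A call has 1 to 10 rows; each row shifts and turns the commanded pose from where the row before left it, along the tool's axes as they then stand; what a row does not reach is not made up. A row lasts 1/8 s, in which the tool goes at most 62.5 mm and 10.7 degrees, less where a joint would pass 70% of its speed; a pose out of reach is approached as far as the arm can. A call with a number of a shift or a turn outside -1 to 1 is refused whole. A call with a gripper value outside its range is refused whole. The fingers move at their own pace and stop on an object; "grip_force" is the grip in N (left out, the last holds). Time passes only in rows, so rows that do not move let the fingers close. It gives the time, the measured TCP pose, the force, the opening and the grip force at its end, in the units of the state.
- ctrl.sense(): the state, without advancing time (a new reading comes with each control period).
- imaging.camera(name): name is "scene" or "top" or "wrist"; returns the picture (400x640x3 uint8, blue, green, red); there is no depth.
- imaging.camera_info(name): a dict with "fovy" (degrees; the focal length in pixels is half the picture's height over the tangent of half this angle, whatever the lens; pixels are square), "cx", "cy" (the principal point, pixels), "R" (3x3) and "t" (3): a world point X has camera coordinates R X + t; the wrist camera has in their place "mount" (4x4, takes a point from camera to tool coordinates, whose origin is the TCP and whose axes are the flange's). Camera axes: x right, y down, z forward; pixel columns grow to the right and rows downward; lengths in m; the calibration is good to about 2 mm. A picture is of the moment at which its call begins: read the wrist's pose just before it. camera_info takes no time and is no camera call.
- workorder.sign_off(): hands the job in; it is judged then, once.
The state is a dict: "time": time; "joint_positions": joint angles; "joint_vel": joint speeds; "joint_efforts": joint torques, N m; "tool_pos": TCP position; "eef_rot": TCP orientation; "contact_force": force on the tool from outside, world axes, zero at the start; "moment": the same for the moment, N m; "opening": opening from 0.0 (shut) to 1.0 (fully open); "gripper_force": force on a finger pad.
Only numpy, scipy, OpenCV 4.12 (cv2) and the standard library are available. Lean on these libraries where they do the work, as an engineer would, in place of code of your own. Each camera call takes 0.05 s, during which the arm holds its last target. There are 200 camera calls.

### The job

Two medicine bottles with child-proof caps stand on the worktop, and the teaspoon has been laid in front of the one that is due now. Take hold of that bottle's cap, press it down, turn it anticlockwise while it is down until it comes free, and lift it straight up off the bottle; finish still holding the cap, right way up, at least 3 cm (at most about 15 cm) above where it sat, right over the open neck. Leave the other bottle shut and do not disturb the teaspoon, the pen and the other things.

Things in the scene. Friction and masses are not known exactly. Their poses are not given: they have to be found in the camera images.
- tall_bottle: Tall brown medicine bottle, 177 mm to the top of its fitted cap, body 68 mm in diameter, fixed upright in a round grey weighted holder (88 mm in diameter, 22 mm high): it does not turn or slide. Origin: on its axis, on the worktop; z up, x has no visible mark. Below the fitted cap a neck 30 to 40 mm thick leaves 26 mm before the bottle widens.
- tall_cap_mid (a point): Ribbed round white cap of the tall bottle, loose, 51 mm across, 27 mm high, 30 to 60 g; point: its centre, half-way up (fitted, its top is 13.5 mm higher), z up along its axis. Spring (5 N) and two lugs hold it: no lift, a few degrees of play. Pressed 4.5 to 6.5 mm (firm stop; 11 N there, up to 25 N is fine) it turns anticlockwise from above. Free 65 degrees from locked (57 to 73 lifts; stop at 76).
- tall_bottle_mouth (a point): Point on the axis of the tall bottle where the centre of its cap lies while the cap is fitted, 163.5 mm above the worktop; z up. Keep the cap pressed for the first 45 degrees of the turn, or it springs back up and locks; at 65 degrees it lifts straight up and is clear of the neck 16 mm above this point. Turned too little, it catches.
- short_bottle: Short brown medicine bottle, 147 mm to the top of its fitted cap, body 68 mm in diameter, fixed upright in a round grey weighted holder (88 mm in diameter, 22 mm high): it does not turn or slide. Origin: on its axis, on the worktop; z up, x has no visible mark. Below the fitted cap a neck 30 to 40 mm thick leaves 26 mm before the bottle widens.
- short_cap_mid (a point): Ribbed round white cap of the short bottle, loose, 51 mm across, 27 mm high, 30 to 60 g; point: its centre, half-way up (fitted, its top is 13.5 mm higher), z up along its axis. Spring (5 N) and two lugs hold it: no lift, a few degrees of play. Pressed 4.5 to 6.5 mm (firm stop; 11 N there, up to 25 N is fine) it turns anticlockwise from above. Free 65 degrees from locked (57 to 73 lifts; stop at 76).
- short_bottle_mouth (a point): Point on the axis of the short bottle where the centre of its cap lies while the cap is fitted, 133.5 mm above the worktop; z up. Keep the cap pressed for the first 45 degrees of the turn, or it springs back up and locks; at 65 degrees it lifts straight up and is clear of the neck 16 mm above this point. Turned too little, it catches.
- teaspoon_mid (a point): Metal teaspoon, 132x26x9 mm, lying flat on the worktop just in front (robot's side) of the bottle that is due, its middle 90 to 105 mm from that bottle's axis; it is over 170 mm from the other bottle. Point at its middle; x along the spoon.
- pen_mid (a point): White pen with a black cap, 135 mm long, 16 mm thick, lying in front of the bottle that is not due. Point at its middle; y along the pen.
- mug: White mug with a handle, 86x116x101 mm, a bystander behind and between the bottles. Origin: centre of its underside.
- tea_box: Dark tea box, 64x142x75 mm, a bystander. Origin: centre of its underside.
- spice_jar: Spice jar with a dark lid, 44 mm in diameter, 105 mm high, a bystander. Origin: centre of its underside.
- tin: Food tin, 75 mm in diameter, 110 mm high, a bystander. Origin: centre of its underside.
- tape: Roll of tape lying flat, 96 mm in diameter, 25 mm high, a bystander. Origin: centre of its underside.
- keys: Bunch of keys lying flat, 110x121x8 mm, a bystander. Origin: centre of its underside.
Not all that is in view belongs to the job. Leave any purple or yellow look-alike of the part that bears tall_cap_mid alone.

How it is judged:
On the way, in this order (a step that is already met when the one before it is completed fails the run):
1. the cap of the bottle with the teaspoon in front of it is pressed down (over 4 mm below where it sat) (((horizontal distance between teaspoon_mid and tall_bottle below 0.13 m and z of tall_cap_mid in the frame of tall_bottle_mouth below -0.004 m) or (horizontal distance between teaspoon_mid and short_bottle below 0.13 m and z of short_cap_mid in the frame of short_bottle_mouth below -0.004 m))), for 0.1 s.
2. that cap has been turned by over 50 degrees while still on the neck (((horizontal distance between teaspoon_mid and tall_bottle below 0.13 m and angle between the x axis of tall_cap_mid and the x axis of tall_bottle, either way round above 0.87 rad and z of tall_cap_mid in the frame of tall_bottle_mouth below 0.008 m) or (horizontal distance between teaspoon_mid and short_bottle below 0.13 m and angle between the x axis of short_cap_mid and the x axis of short_bottle, either way round above 0.87 rad and z of short_cap_mid in the frame of short_bottle_mouth below 0.008 m))), for 0.1 s.
At the end, for the whole second after the job is handed in: The cap of the bottle with the teaspoon in front is held between the fingers (over 1 N), still, 30 to 180 mm above where it sat, within 30 mm sideways of the bottle's axis, upright within 17 degrees and not touching the bottle; the other bottle's cap is within 10 mm of its fitted place (((horizontal distance between teaspoon_mid and tall_bottle below 0.13 m and z of tall_cap_mid in the frame of tall_bottle_mouth between 0.03 and 0.18 m and horizontal distance between tall_cap_mid and tall_bottle_mouth below 0.03 m and angle between tall_cap_mid's own z axis and vertical below 0.3 rad and contact force between tall_cap and the fingers above 1 N and contact force between tall_cap and tall_bottle below 0.05 N and linear speed of tall_cap below 0.02 m/s and distance between short_cap_mid and short_bottle_mouth below 0.01 m) or (horizontal distance between teaspoon_mid and short_bottle below 0.13 m and z of short_cap_mid in the frame of short_bottle_mouth between 0.03 and 0.18 m and horizontal distance between short_cap_mid and short_bottle_mouth below 0.03 m and angle between short_cap_mid's own z axis and vertical below 0.3 rad and contact force between short_cap and the fingers above 1 N and contact force between short_cap and short_bottle below 0.05 N and linear speed of short_cap below 0.02 m/s and distance between tall_cap_mid and tall_bottle_mouth below 0.01 m))); the arm keeps its last pose, push and grip.
It fails at once if the cap of the bottle that is not due is taken off or pulled about (moved over 10 mm) ((horizontal distance between teaspoon_mid and tall_bottle below 0.13 m and distance of short_cap_mid from where it was at the start of the episode above 0.01 m) or (horizontal distance between teaspoon_mid and short_bottle below 0.13 m and distance of tall_cap_mid from where it was at the start of the episode above 0.01 m)).
It fails at once if the teaspoon or the pen is shifted by over 25 mm (distance of any of teaspoon_mid, pen_mid from where it was at the start of the episode above 0.025 m).
It fails at once if a bystander is shifted by over 30 mm or knocked over (distance of any of mug, tea_box, spice_jar, tin, tape, keys from where it was at the start of the episode above 0.03 m or angle between any of mug, spice_jar, tin, tea_box's own z axis and vertical above 0.5 rad).
It also fails if it takes over 35 s, if anything falls off the work surface, if the arm or the gripper's body presses on something with over 40 N, if the wrist force passes 120 N, or if a joint passes its speed limit or range.

## Working session

There is one attempt and no reset: what is moved stays moved. The work goes in short steps, Python scripts to look and compute and a tool call to move; the robot and the scene stay as the last step left them, time stands still between calls to the robot, and variables do not carry over. Pictures are saved under pics/ and viewed, at most 10 in all, crops included, and the job is handed in when it is done.

Besides the shell and the picture viewer there is one more tool, called after "Call:" as name(argument=value, ...), one argument or row to a line, values as JSON. carry_out: Moves the arm, as the interface text tells. Shift numbers are shares of 5 cm and turn numbers shares of 0.12 rad, none past 1 either way. Its arguments: {"type":"object","properties":{"commands":{"type":"string"},"grip_force":{"type":"number"}},"required":["commands"]}

```bash
mkdir -p pics
python3 - <<'E'
from station import ctrl, imaging
import cv2,numpy as np
np.set_printoptions(precision=4,suppress=True)
for n in("scene","top"):
    cv2.imwrite(f"pics/{n}0.png",imaging.camera(n)); print(n,imaging.camera_info(n))
print(imaging.camera_info("wrist")); print(ctrl.sense())
E
```

```text
scene {'fovy': 46.641364473481694, 'cx': 316.9085775970948, 'cy': 196.05940170697946, 'R': array([[-0.5632, -0.826 , -0.0235],
       [-0.3231,  0.2463, -0.9137],
       [ 0.7605, -0.507 , -0.4056]]), 't': array([0.4986, 0.207 , 1.1561])}
top {'fovy': 49.0522959326248, 'cx': 313.6335841545595, 'cy': 200.47128720646032, 'R': array([[ 0.0136, -0.9999,  0.0106],
       [-0.9979, -0.0143, -0.0636],
       [ 0.0638, -0.0098, -0.9979]]), 't': array([0.2188, 0.5215, 1.4299])}
{'fovy': 71.6372337522068, 'cx': 321.68059416098646, 'cy': 197.13910625360552, 'mount': array([[-0.0001, -0.9476, -0.3195,  0.0812],
       [ 1.    ,  0.    , -0.0004, -0.0006],
       [ 0.0004, -0.3195,  0.9476, -0.125 ],
       [ 0.    ,  0.    ,  0.    ,  1.    ]])}
{'time': 0.1, 'joint_positions': array([-1.4093,  0.2635, -0.0489,  1.2594,  0.    ,  1.4155]), 'joint_vel': array([ 0.0016, -0.0017,  0.0003, -0.0003, -0.002 ,  0.0018]), 'joint_efforts': array([  0.0032, -63.8576,  38.5064,   0.0101,  -0.0001,  -0.    ]), 'tool_pos': array([ 0.1635, -0.4986,  0.2479]), 'eef_rot': array([-3.1013, -0.4954, -0.    ]), 'contact_force': array([-0.1476, -0.5379,  0.7149]), 'moment': array([0.0309, 0.0043, 0.0091]), 'gripper_force': 0.0, 'opening': 1.000687829041881}
```

View pics/scene0.png

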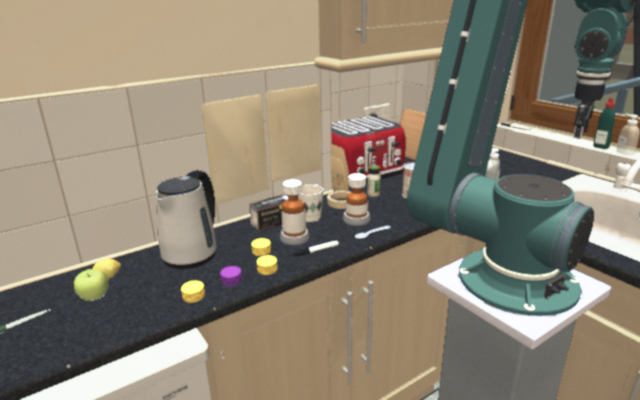

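View pics/top0.png

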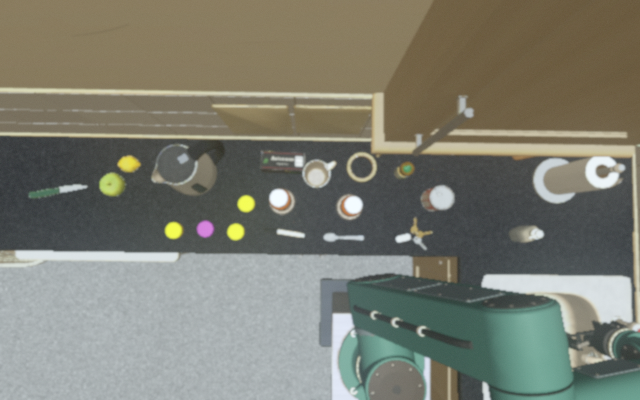

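The scene view shows white-capped bottles at (292,185), which looks taller, and (357,180), which looks shorter. In the top view their caps are at about (279,196) and (351,202). The spoon is at top (343,238), in front of the right bottle, and the pen at (290,233) is in front of the left one.

Possible mix-ups with the due cap (top view): the left white cap (279,196), the mug (316,173), the tin (440,197), the yellow discs (246,203), (236,232) and (173,230), and the purple disc (205,228). I choose the right white cap (351,202), and will triangulate it and check a crop.

```bash
cat > h.py <<'E'
import numpy as np,cv2
from station import ctrl,imaging
from scipy.spatial.transform import Rotation as Ro
np.set_printoptions(precision=4,suppress=True)
def cam(n):
    i=imaging.camera_info(n)
    if 'R' in i: R=np.array(i['R']);return i,R.T,-R.T@np.array(i['t'])
    s=ctrl.sense();M=np.array(i['mount']);Q=Ro.from_rotvec(s['eef_rot']).as_matrix()
    return i,Q@M[:3,:3],Q@M[:3,3]+s['tool_pos']
def ray(c,p):
    i,R,o=c;f=200/np.tan(np.radians(i['fovy']/2))
    d=R@np.array([(p[0]-i['cx'])/f,(p[1]-i['cy'])/f,1]);return o,d/np.linalg.norm(d)
def onz(c,p,z):
    o,d=ray(c,p);return o+d*(z-o[2])/d[2]
def tri(r1,r2):
    A=np.c_[r1[1],-r2[1]];k=np.linalg.lstsq(A,r2[0]-r1[0],rcond=None)[0]
    a=r1[0]+k[0]*r1[1];b=r2[0]+k[1]*r2[1];return (a+b)/2,np.linalg.norm(a-b)
def white(im,box):
    x0,y0,x1,y1=box;h=cv2.cvtColor(im,cv2.COLOR_BGR2HSV)[y0:y1,x0:x1]
    m=cv2.inRange(h,(0,0,165),(180,60,255));n,l,s,c=cv2.connectedComponentsWithStats(m)
    return [(s[k]+[x0,y0,0,0,0],c[k]+[x0,y0]) for k in range(1,n) if s[k,4]>30]
E
python3 - <<'E'
from h import *
t=cv2.imread('pics/top0.png');s=cv2.imread('pics/scene0.png');T=cam('top');S=cam('scene')
for bt,bs in(((262,180,300,218),(278,175,308,205)),((333,188,368,222),(345,170,370,195))):
    a=white(t,bt);b=white(s,bs);print(a,b)
    if a and b:
        a=max(a,key=lambda q:q[0][4]);b=max(b,key=lambda q:q[0][4]);print(tri(ray(T,a[1]),ray(S,b[1])), onz(T,a[1],.177),onz(T,a[1],.147))
print('spoon,pen',onz(T,(343,238),.005),onz(T,(290,233),.005),onz(T,(317,173),.1))
c1=cv2.resize(t[150:250,220:380],None,fx=4.5,fy=4.5)[:300];c1=cv2.resize(t[160:250,240:380],(700,450))
c2=cv2.resize(s[165:245,250:400],(700,373))
cv2.imwrite('pics/c.png',cv2.resize(np.vstack([c1,c2]),(500,588)))
E
```

```text
[(array([269, 189,  19,  19, 289]), array([278.2076, 197.6851])), (array([273, 193,  21,  21,  89]), array([285.9101, 206.0562]))] [(array([278, 175,  30,  30, 611]), array([293.9755, 186.9296]))]
(array([0.5143, 0.3302, 0.1621]), np.float64(0.0052618827635126444)) [0.5147 0.3314 0.177 ] [0.5168 0.3335 0.147 ]
[(array([338, 196,  25,  23, 377]), array([350.6154, 205.8355]))] [(array([348, 172,  22,  16, 243]), array([357.0041, 179.4568]))]
(array([0.4954, 0.1147, 0.1378]), np.float64(0.0018191211982369747)) [0.4939 0.1191 0.177 ] [0.4954 0.1163 0.147 ]
spoon,pen [0.3961 0.1272 0.005 ] [0.4102 0.3025 0.005 ] [0.5989 0.2175 0.1   ]
```

View pics/c.png

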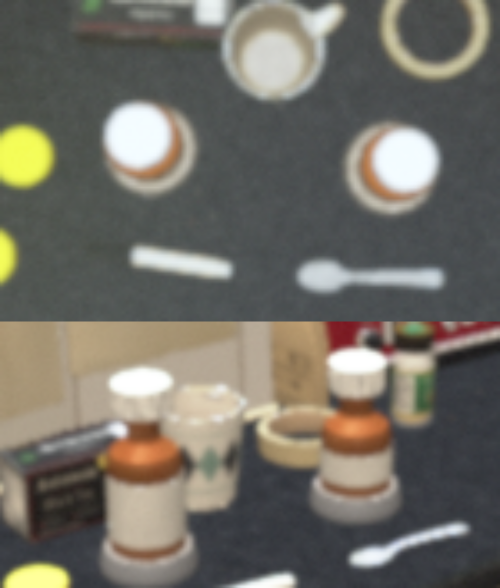

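The right bottle is the short one: its cap triangulates to z≈0.138, against 0.162 for the left. The spoon lies in front of it, about 0.10 m away, so its cap at roughly (0.496, 0.114) is the target.

Call:
carry_out(
  commands="0 .72 -.68 -.1 0 0 0;0 .72 -.68 -.1 0 0 0;0 .72 -.68 -.1 0 0 0;0 .72 -.68 -.1 0 0 0;0 .72 -.68 0 0 0 0;0 .72 -.68 0 0 0 0;0 .72 -.68 0 0 0 0",
)

```text
time: 0.98
tool_pos: [0.3292, -0.1927, 0.2682]
eef_rot: [-3.102, -0.495, -0.0]
contact_force: [0.8, -1.0, 0.6]
opening: 1.0
gripper_force: 0.0
```

Call:
carry_out(
  commands="0 .72 -.68 0 0 0 0;0 .72 -.68 0 0 0 0;0 .72 -.68 0 0 0 0;0 .72 -.68 0 0 0 0;0 .72 -.68 0 0 0 0;0 .72 -.68 0 0 0 0;0 .72 -.68 0 0 0 0;0 0 0 0 0 0 -1;0 0 0 0 0 0 -1;0 0 0 0 0 0 -1",
)

```text
time: 2.22
tool_pos: [0.494, 0.1106, 0.2679]
eef_rot: [-2.961, -1.049, 0.001]
contact_force: [0.0, -0.7, -0.4]
opening: 1.0
gripper_force: 0.0
```

Call:
carry_out(
  commands="0 0 0 0 0 0 -1;0 0 0 0 0 0 -1;0 0 0 0 0 0 0;0 0 0 0 0 0 0",
)

```text
time: 2.72
tool_pos: [0.4941, 0.1105, 0.2682]
eef_rot: [-2.819, -1.387, 0.0]
contact_force: [-0.0, -0.6, -0.1]
opening: 1.005
gripper_force: 0.0
```

Run:
```python
from h import *
s=ctrl.sense();print(s['tool_pos'],s['joint_positions'],s['time'],s['contact_force'],Ro.from_rotvec(s['eef_rot']).as_matrix())
W=cam('wrist');im=imaging.camera('wrist');cv2.imwrite('pics/w1.png',im)
m=[q for q in white(im,(0,0,640,400)) if q[0][4]>800]
for q in m: print(q,onz(W,q[1],.147))
```

```text
[0.4941 0.1105 0.2682] [ 0.0588  0.2257 -0.0461  1.2993  0.      2.2862] 2.725 [-0.0189 -0.6318 -0.0896] [[ 0.6104  0.7921 -0.0003]
 [ 0.7921 -0.6104 -0.    ]
 [-0.0002 -0.0002 -1.    ]]
(array([    0,     0,   215,   367, 46887]), array([ 81.5659, 182.7627])) [0.3256 0.2563 0.147 ]
(array([ 293,    0,  112,   76, 3823]), array([345.1222,  45.6327])) [0.5843 0.1991 0.147 ]
(array([153,  53,  53,  69, 880]), array([178.6227,  86.0477])) [0.4579 0.259  0.147 ]
(array([ 389,   88,   74,   76, 1475]), array([425.8685, 124.2969])) [0.6038 0.1078 0.147 ]
(array([231, 158,  65,  70, 828]), array([258.2391, 187.5604])) [0.4515 0.1535 0.147 ]
(array([ 300,  161,   56,   58, 2488]), array([327.6355, 189.9393])) [0.5011 0.1124 0.147 ]
```

View pics/w1.png

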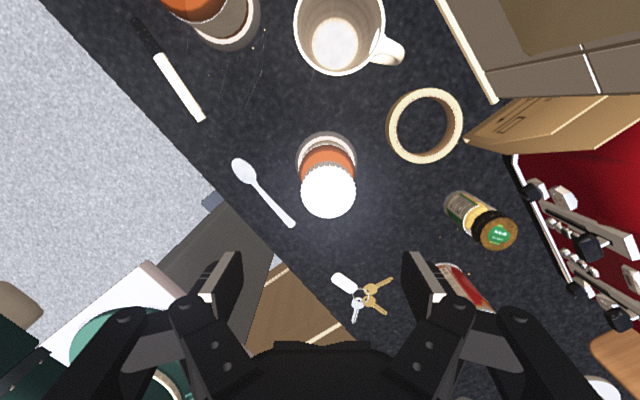

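The wrist view shows the white cap top at (328,190), with its lower edge at about row 219. The spoon is at (265,195), beside this bottle. Refining the centre from the far rim and the left and right extents:

Run:
```python
from h import *
W=cam('wrist');s=ctrl.sense();Q=Ro.from_rotvec(s['eef_rot']).as_matrix()
e=onz(W,(328,218.7),.147);c=e+.0255*Q[:,0];print(c,Q.T@(c-s['tool_pos']))
# project check: rim of the fitted top circle
i,R,o=W;f=200/np.tan(np.radians(i['fovy']/2))
a=np.linspace(0,6.28,73);P=c+.0255*np.c_[np.cos(a),np.sin(a),0*a];p=(P-o)@R;u=p[:,:2]/p[:,2:]*f+[i['cx'],i['cy']];print(u.min(0),u.max(0))
im=cv2.imread('pics/w1.png')
print(cv2.inRange(cv2.cvtColor(im,cv2.COLOR_BGR2HSV)[155:225,328],(0,0,165),(180,60,255)).ravel())
```

```text
[0.4994 0.1093 0.147 ] [0.0023 0.0049 0.1212]
[300.8731 166.6625] [355.5391 218.6755]Traceback (most recent call last):
  File "<stdin>", line 8, in <module>
cv2.error: OpenCV(4.12.0) /io/opencv/modules/core/src/arithm.cpp:2051: error: (-209:Sizes of input arguments do not match) The lower boundary is neither an array of the same size and same type as src, nor a scalar in function 'inRange'
```

Call:
carry_out(
  commands="0 .04 .095 .5 0 0 0;0 0 0 .5 0 0 0;0 0 0 .5 0 0 0;0 0 0 .5 0 0 0;0 0 0 .4 0 0 0;0 0 0 .32 0 0 0;0 0 0 0 0 0 0;0 0 0 0 0 0 0",
  grip_force=60,
)

```text
time: 3.78
tool_pos: [0.4995, 0.1092, 0.1329]
eef_rot: [2.817, 1.389, 0.001]
contact_force: [-1.0, 0.4, -0.4]
opening: 1.003
gripper_force: 0.0
```

Run:
```python
from h import *
s=ctrl.sense();print(s['tool_pos'],s['contact_force'])
cv2.imwrite('pics/w2.png',imaging.camera('wrist'))
```

```text
[0.4995 0.1092 0.1329] [-1.0366  0.3512 -0.3599]
```

View pics/w2.png

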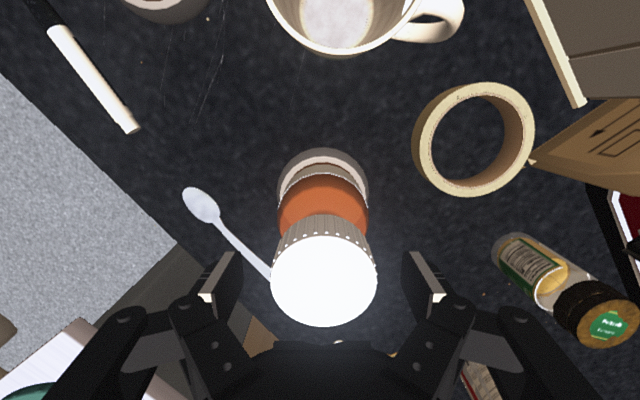

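The cap at (324,281) sits centred between the pads, whose midpoint is at about column 322. Closing now.

Call:
carry_out(
  commands="1 0 0 0 0 0 0;1 0 0 0 0 0 0;1 0 0 0 0 0 0;1 0 0 0 0 0 0;1 0 0 0 0 0 0;1 0 0 0 0 0 0;1 0 0 0 0 0 0;1 0 0 0 0 0 0",
  grip_force=60,
)

```text
time: 4.82
tool_pos: [0.4994, 0.1091, 0.1323]
eef_rot: [2.817, 1.39, 0.0]
contact_force: [1.1, 0.1, 5.0]
opening: 0.587
gripper_force: 62.5
```

Call:
carry_out(
  commands="1 0 0 .05 0 0 0;1 0 0 .05 0 0 0;1 0 0 .02 0 0 0;1 0 0 0 0 0 0;1 0 0 0 0 0 0",
)

```text
time: 5.45
tool_pos: [0.4994, 0.1091, 0.1266]
eef_rot: [2.817, 1.39, 0.001]
contact_force: [-0.8, -0.8, 10.3]
opening: 0.581
gripper_force: 63.1
```

Call:
carry_out(
  commands="1 0 0 .01 0 0 0;1 0 0 0 0 0 -.4;1 0 0 0 0 0 -.4;1 0 0 0 0 0 -.4;1 0 0 0 0 0 -.4;1 0 0 0 0 0 -.4;1 0 0 0 0 0 0",
)

```text
time: 6.32
tool_pos: [0.4997, 0.1089, 0.1266]
eef_rot: [2.629, 1.717, 0.002]
contact_force: [-1.2, -2.8, 16.3]
opening: 0.582
gripper_force: 63.7
```

```bash
python3 -c "
from h import *
s=ctrl.sense();print(s['tool_pos'],s['contact_force'],s['moment'],s['joint_positions'][5])"
```

```text
[0.4997 0.1089 0.1266] [-1.2369 -2.7659 16.3002] [-0.4991  0.0776  0.1008] 2.0397398230799606
```

Call:
carry_out(
  commands="1 0 0 0 0 0 -.6;1 0 0 0 0 0 -.6;1 0 0 0 0 0 -.6;1 0 0 0 0 0 -.6;1 0 0 0 0 0 -.6;1 0 0 0 0 0 -.6;1 0 0 0 0 0 -.6;1 0 0 0 0 0 0;1 0 0 0 0 0 0",
)

```text
time: 7.45
tool_pos: [0.4999, 0.109, 0.1266]
eef_rot: [2.118, 2.318, 0.002]
contact_force: [-0.2, -2.5, 15.5]
opening: 0.584
gripper_force: 63.6
```

```bash
python3 -c "
from h import *
s=ctrl.sense();print(s['tool_pos'],s['contact_force'],s['moment'],s['joint_positions'][5])"
```

```text
[0.4999 0.109  0.1266] [-0.2346 -2.5083 15.5097] [-0.4124 -0.1384  0.0614] 1.5363670857341132
```

Call:
carry_out(
  commands="1 0 0 0 0 0 -.6;1 0 0 0 0 0 -.6;1 0 0 0 0 0 -.6;1 0 0 0 0 0 -.6;1 0 0 0 0 0 -.6;1 0 0 0 0 0 -.25;1 0 0 0 0 0 0;1 0 0 0 0 0 0;1 0 0 0 0 0 0",
)

```text
time: 8.57
tool_pos: [0.5, 0.109, 0.1266]
eef_rot: [1.629, 2.684, 0.002]
contact_force: [0.6, -2.2, 13.7]
opening: 0.585
gripper_force: 63.5
```

```bash
python3 -c "
from h import *
s=ctrl.sense();print(s['tool_pos'],s['contact_force'],s['moment'],s['joint_positions'][5])
cv2.imwrite('pics/w3.png',imaging.camera('wrist'))"
```

```text
[0.5    0.109  0.1266] [ 0.5517 -2.2327 13.6532] [-0.3737 -0.3315 -0.001 ] 1.1464166133755498
```

View pics/w3.png

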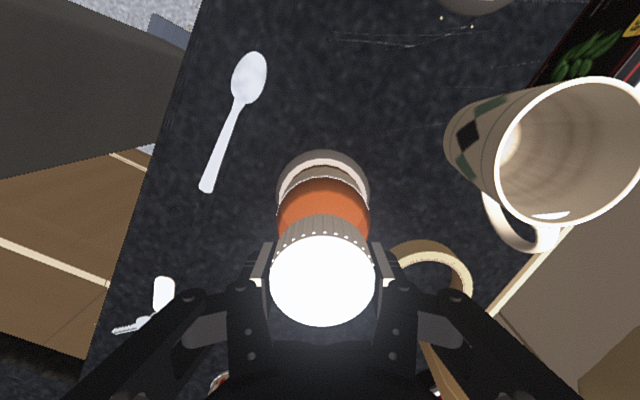

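The cap is centred in the pads at (322,280), and the wrist has turned 65° with almost no torque. Lifting gently while watching the force.

Call:
carry_out(
  commands="1 0 0 -.05 0 0 0;1 0 0 -.05 0 0 0;1 0 0 -.05 0 0 0;1 0 0 -.05 0 0 0;1 0 0 0 0 0 0",
)

```text
time: 9.25
tool_pos: [0.4993, 0.1091, 0.1357]
eef_rot: [1.63, 2.686, -0.0]
contact_force: [3.1, -0.6, 1.7]
opening: 0.582
gripper_force: 63.2
```

Call:
carry_out(
  commands="1 0 0 -.06 0 0 0;1 0 0 -.08 0 0 0;1 0 0 0 0 0 0",
)

```text
time: 9.62
tool_pos: [0.4992, 0.1091, 0.1428]
eef_rot: [1.63, 2.686, -0.0]
contact_force: [3.4, -1.0, 1.6]
opening: 0.58
gripper_force: 63.4
```

Call:
carry_out(
  commands="1 0 0 -.15 0 0 0;1 0 0 -.2 0 0 0;1 0 0 -.2 0 0 0;1 0 0 -.2 0 0 0;1 0 0 -.2 0 0 0;1 0 0 -.2 0 0 0;1 0 0 -.1 0 0 0;1 0 0 0 0 0 0;1 0 0 0 0 0 0;1 0 0 0 0 0 0",
)

```text
time: 10.88
tool_pos: [0.499, 0.1091, 0.205]
eef_rot: [-1.629, -2.685, 0.0]
contact_force: [0.0, 1.3, -0.8]
opening: 0.584
gripper_force: 64.0
```

```bash
python3 -c "
from h import *
s=ctrl.sense();print(s['tool_pos'],s['contact_force'],s['gripper_force'])
w=imaging.camera('wrist');c=imaging.camera('scene')[140:270,230:430]
cv2.imwrite('pics/e.png',np.vstack([cv2.resize(w,(480,300)),cv2.resize(c,(480,300))]))"
```

```text
[0.499  0.1091 0.205 ] [ 0.0366  1.2726 -0.8098] 64.03124168864451
```

View pics/e.png

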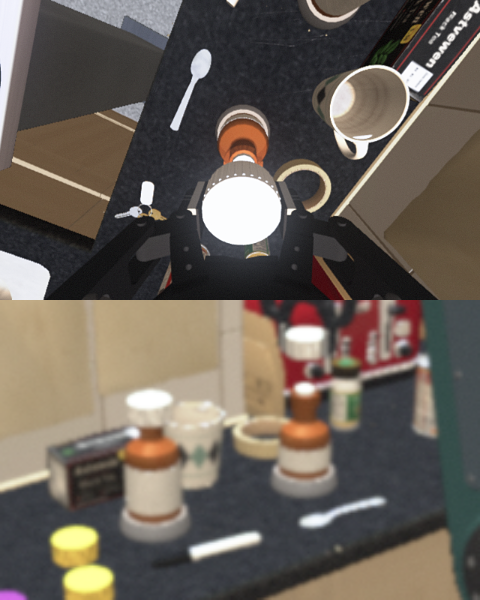

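The cap is in the gripper about 7 cm above the open neck, upright. In the lower panel it is at (305,343) with the bare neck at (305,390). The tall bottle is still shut and nothing else has moved.

```bash
python3 -c "
from station import workorder
print(workorder.sign_off())"
```

```text
the job is handed in; nothing more can be done
None
```

I took the cap off the short bottle, the one with the teaspoon in front, and handed the job in with it held upright about 7 cm above the open neck; the tall bottle stayed shut and nothing else was seen to move, but the sign-off gave no verdict.

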